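# Turn the pinning board over onto the draining board

## Robot

A 6-joint arm with a two-finger parallel gripper is mounted at the origin on the work surface. World frame = base frame: x ahead of the robot, y to its left, z up, the work surface at z = 0. Lengths are in m, angles in rad, forces in N, time in s.
With the tool pointing down it reaches from about 0.4 to 0.825 m from the base axis. Payload 7 kg.
Tool frame: the origin (TCP) lies between the finger pads; the fingertips stand 8 mm ahead of it and the grasp point (between the pads) lies 11 mm behind it (arm.finger_overhang is the distance from the TCP to the fingertips, in m); z points along the fingers, y is the line along which they close (so a half turn about z gives the same grasp; the last joint's range is limited). The gripper opens to 88 mm and grips with 3 to 60 N. Pads are 19 mm wide; open, the fingers measure 130 mm over their backs; the gripper's body (78 mm by 193 mm) begins 47 mm behind the grasp point.
Start: joints at [1.558, 0.359, 0.012, 0, -1.224, -0.288], TCP at [0.2, 0.645, 0.235] pointing down, gripper open.
Joint ranges: [-3.07, 3.07], [-1.43, 2.12], [-1.02, 1.25], [-3.03, 1.67], [-3.05, -0], [-3.03, 3.03]. Speed limits (rad/s): [2.39, 2.39, 3.01, 3.14, 3.14, 3.14].

## Interface

Orientations are given as [roll, pitch, yaw] about the fixed x, y, z axes, in that order (R = Rz(yaw) Ry(pitch) Rx(roll)).
In Python, from station import arm gives the robot as it stands.
- The arm moves only by the tool move_arm, never from a script. Its argument "rows" is text: rows parted by semicolons, each of 7 numbers parted by spaces: the turn, a rotation vector about the tool's x, y, z in degrees, then the shift along the tool's x, y, z in m, then the finger opening in m, from 0 to 0.0876. A call has 1 to 8 rows; each row shifts and turns the commanded pose from where the row before left it, along the tool's axes as they then stand; what a row does not reach is not made up. A row lasts 1/8 s, in which the tool goes at most 62.5 mm and 10.7 degrees, less where a joint would pass 70% of its speed; a pose out of reach is approached as far as the arm can. A call is refused whole if a number of a shift passes 0.0625 or a number of a turn 10.7, either way. A call with a gripper value outside its range is refused whole. The fingers move at their own pace and stop on an object; "squeeze" is the grip in N (left out, the last holds). Time passes only in rows, so rows that do not move let the fingers close. It gives the time, the measured TCP pose, the force, the opening and the grip force at its end, in the units of the state.
- arm.get_state(): the state, without advancing time (a new reading comes with each control period).
- arm.grab_frame(name): name is "side" or "top" or "wrist"; returns (picture, depth): 384x512x3 uint8, blue, green, red; 384x512 float32, m along the optical axis (not along the pixel's ray), 0 where there is no reading.
- arm.camera_model(name): a dict with "mtx" (3x3 intrinsics, pixels), "camera_from_world" (4x4, takes a point from world to camera coordinates); the wrist camera has in their place "mount" (4x4, takes a point from camera to tool coordinates, whose origin is the TCP and whose axes are the flange's). Camera axes: x right, y down, z forward; pixel columns grow to the right and rows downward; lengths in m; the calibration is good to about 2 mm. A picture is of the moment at which its call begins: read the wrist's pose just before it. camera_model takes no time and is no camera call.
- arm.job_done(): hands the job in; it is judged then, once.
The state is a dict: "t": time; "q": joint angles; "qd": joint speeds; "joint_efforts": joint torques, N m; "eef_pos": TCP position; "ee_rot": TCP orientation; "force": force on the tool from outside, world axes, zero at the start; "moment": the same for the moment, N m; "width": finger opening in m; "gripper_force": force on a finger pad.
Only numpy, scipy, OpenCV 4.12 (cv2) and the standard library are available. Lean on these libraries where they do the work, as an engineer would, in place of code of your own. Each camera call takes 0.05 s, during which the arm holds its last target. There are 200 camera calls.

## Task

One of the two washed pinning boards on the black bench lies with its white back up. Push it against the front of the steel draining board and tip it up and over, so that it ends lying flat on top of the draining board with its yellow pad up. Leave the other pinning board, whose yellow pad is already up, where it is.

Things in the scene. Friction and masses are not known exactly. Their poses are not given: they have to be found in the camera images.
- pinboard_center (a point): Centre of the loose 0.15 kg pinning board to turn: white plate 100 (x) x 120 (y) x 4 mm with a firm yellow pad 80 x 100 x 12 mm centred under it; lies pad down 2 to 8 cm short of the drainer, plate rim 12 to 16 mm above the bench. z points out of the white side (up at first), x roughly to the drainer. Pressed against the drainer at 5 to 10 N, its near rim can be carried up by friction.
- spare_center (a point): Centre (half-way up) of the other pinning board, same make and size, beside the first; white plate on the bench, yellow pad up. Its z axis points out of the yellow side. To be left alone.
- drainer: Draining board: fixed solid steel platform, 190 deep (x) x 480 wide (y) x 22 mm high, upright front face, flat grooved top; a lip 6 mm thick and 12 mm high along its far edge. Origin: middle of the front face at bench level; x points horizontally from that face into the platform, away from the robot; y along the face; z up.

How it is judged:
At the end, for the whole second after the job is handed in: The pinning board lies still and flat (within 10 degrees), yellow pad up, on top of the draining board, its centre over it (its near edge may overhang) and 30 mm above the bench within about 5 mm; the other pinning board is within 20 mm of where it started (angle between pinboard_center's own z axis and vertical above 2.96 rad and x of pinboard_center in the frame of drainer between 0 and 0.17 m and y of pinboard_center in the frame of drainer between -0.23 and 0.23 m and z of pinboard_center in the frame of drainer between 0.025 and 0.036 m and linear speed of pinboard below 0.02 m/s and distance of spare_center from where it was at the start of the episode below 0.02 m); the robot touches nothing.
It fails at once if the other pinning board is moved by more than 20 mm (distance of spare_center from where it was at the start of the episode above 0.02 m).
It also fails if it takes over 51 s, if anything falls off the work surface, if the arm or the gripper's body presses on something with over 40 N, if the wrist force passes 120 N, or if a joint passes its speed limit or range.

## Working session

There is one attempt and no reset: what is moved stays moved. The work goes in short steps, Python scripts to look and compute and a tool call to move; the robot and the scene stay as the last step left them, time stands still between calls to the robot, and variables do not carry over. Pictures are saved under pics/ and viewed, at most 10 in all, crops included, and the job is handed in when it is done.

Besides the shell and the picture viewer there is one more tool, called after "Emit:" as name(argument=value, ...) on one line, values as JSON. move_arm: Moves the arm, as the interface text tells. Its arguments: {"type":"object","properties":{"rows":{"type":"string"},"squeeze":{"type":"number"}},"required":["rows"]}

```bash
mkdir -p pics; cat > h.py <<'E'
import numpy as np,cv2
from station import arm
def cloud(name):
    im,d=arm.grab_frame(name);m=arm.camera_model(name);K=m["mtx"];T=np.linalg.inv(m["camera_from_world"])
    v,u=np.indices(d.shape);P=np.stack([(u-K[0][2])/K[0][0]*d,(v-K[1][2])/K[1][1]*d,d],-1)
    return im,d,P@T[:3,:3].T+T[:3,3]
E
python3 - <<'E'
from h import *
a,d,P=cloud("top");b,d2,P2=cloud("side")
np.savez("p",a=a,P=P,b=b,P2=P2)
cv2.imwrite("pics/a.png",a);cv2.imwrite("pics/b.png",b)
s=arm.get_state();print(s["eef_pos"],s["ee_rot"],s["t"])
E
```

```text
[0.19987467 0.64429691 0.23371911] [ 3.14013359e+00 -1.19633963e-04 -3.00898766e-01] 0.1
```

View pics/a.png

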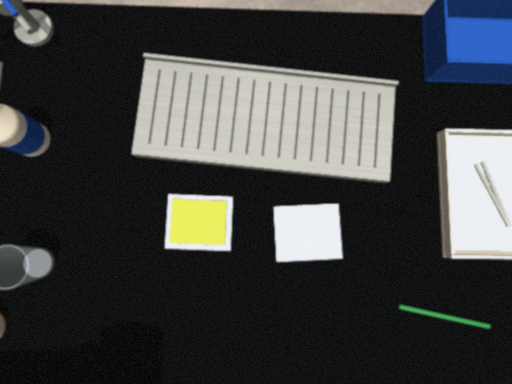

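View pics/b.png

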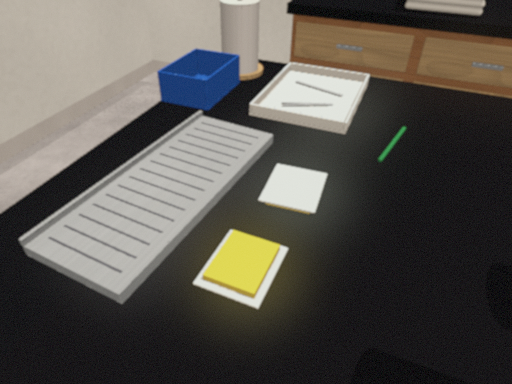

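The top view shows the drainer (corners about (133,155) and (389,181) along its front), the white-back board at (308,233), and the yellow spare at (200,222). The side view agrees.

```bash
python3 - <<'E'
from h import *
z=np.load("p.npz");a=z["a"];m=arm.camera_model("top");K=m["mtx"];T=np.linalg.inv(m["camera_from_world"])
def ray(u,h):
    r=T[:3,:3]@np.linalg.inv(K)@[u[0],u[1],1];o=T[:3,3];return (o+r*(h-o[2])/r[2])[:2]
g=cv2.cvtColor(a,cv2.COLOR_BGR2GRAY);M=(g>90).astype(np.uint8)
cs,_=cv2.findContours(M,cv2.RETR_EXTERNAL,cv2.CHAIN_APPROX_NONE)
for c in cs:
    if cv2.contourArea(c)<1500: continue
    r=cv2.minAreaRect(c);cx,cy=r[0]
    h=0.016 if 270<cx<340 and 200<cy<260 else 0.004 if cx<240 and cy>180 else .022
    if cy>270 or cx>400 or cy<80: continue
    B=np.array([ray(p,h) for p in cv2.boxPoints(r)]);e=np.diff(np.vstack([B,B[:1]]),axis=0)
    print(r[0],"c",B.mean(0).round(4),"box",B.round(4).tolist(),"len",np.linalg.norm(e,axis=1).round(4),"ang",np.degrees(np.arctan2(e[:,1],e[:,0])).round(1))
F=np.array([ray(p,.022) for p in [(133,155),(389,181)]]);print("front",F.round(4),np.degrees(np.arctan2(*(F[0]-F[1])[::-1])))
P=z["P"];print(P[233,308],P[120,260],P[222,200],P[300,250])
E
```

```text
(307.40838623046875, 232.07579040527344) c [ 0.5012 -0.1033] box [[0.5485, -0.0384], [0.5567, -0.1636], [0.4534, -0.1672], [0.446, -0.0441]] len [0.1255 0.1034 0.1232 0.1027] ang [ -86.3 -178.    93.4    3.2]
(198.279541015625, 222.01116943359375) c [0.5168 0.0974] box [[0.4669, 0.1591], [0.5697, 0.1595], [0.5669, 0.0346], [0.4637, 0.0364]] len [0.1028 0.125  0.1032 0.1227] ang [  0.2 -91.3 179.   88.5]
(265.5255432128906, 117.11634826660156) c [ 0.7154 -0.0255] box [[0.6362, 0.2227], [0.8358, 0.213], [0.7951, -0.2823], [0.5945, -0.2552]] len [0.1998 0.497  0.2024 0.4796] ang [ -2.8 -94.7 172.3  85. ]
front [[ 0.6361  0.2183]
 [ 0.5971 -0.2542]] 85.27741055358061
[ 0.49901552 -0.10414374  0.01643193] [ 0.70809616 -0.013533    0.0215074 ] [0.51595905 0.09299547 0.01533522] [ 3.76060505e-01 -5.09834375e-04 -3.36932097e-04]
```

Emit:
move_arm(rows="0 0 -6.25 0.05 0 0 0.04; 0 0 -6.25 0.05 0 0 0.04; 0 0 0 0.05 0.06 0 0.04; 0 0 0 0.05 0.06 0 0.04; 0 0 0 0.0 0.06 0 0.04; 0 0 0 0.0 0.06 0 0.04; 0 0 0 0 0.06 0 0.04; 0 0 0 0 0.06 0 0.04")

```text
t: 1.1
eef_pos: [0.3484, 0.2767, 0.2343]
ee_rot: [3.141, 0.0, -0.083]
force: [1.1, 0.3, -0.1]
width: 0.0401
gripper_force: 0.0
```

Emit:
move_arm(rows="0 0 0 0 0.06 0 0.04; 0 0 0 0 0.06 0 0.04; 0 0 0 0 0.06 0 0.04; 0 0 0 0 0.06 0 0.04; 0 0 0 0 0.06 0 0.04; 0 0 0 0 0.06 0 0.04; 0 5 0 0 0 0 0.04; 0 5 0 0 0 0 0.04")

```text
t: 2.1
eef_pos: [0.3188, -0.0822, 0.2344]
ee_rot: [-3.142, -0.176, -0.091]
force: [-0.6, 0.4, 1.1]
width: 0.0399
gripper_force: 0.0
```

Emit:
move_arm(rows="0 0 0 0.025 0.003 0.05 0.04; 0 0 0 0.025 0.003 0.05 0.04; 0 0 0 0 0 0.05 0.04; 0 0 0 0 0 0.04 0.04; 0 0 0 0 0 0.03 0.04; 0 0 0 0 0 0.01 0.04; 0 0 0 0 0 0 0.04")

```text
t: 2.98
eef_pos: [0.4099, -0.0955, 0.0195]
ee_rot: [-3.136, -0.165, -0.083]
force: [-1.0, -0.2, -0.1]
width: 0.04
gripper_force: 0.0
```

```bash
python3 - <<'E'
from h import *
a,d,P=cloud("side");cv2.imwrite("pics/c.png",cv2.resize(a[90:330,150:470],None,fx=2,fy=2))
s=arm.get_state();print(s["eef_pos"],s["ee_rot"],s["q"],s["force"])
E
```

```text
[ 0.41014411 -0.09531582  0.02011603] [-3.13527219 -0.16613496 -0.08294667] [ 0.28670303  0.14457841 -1.01631324  0.21257296 -0.2581099   1.0001902 ] [-1.07698289  0.12000746  0.42598154]
```

View pics/c.png

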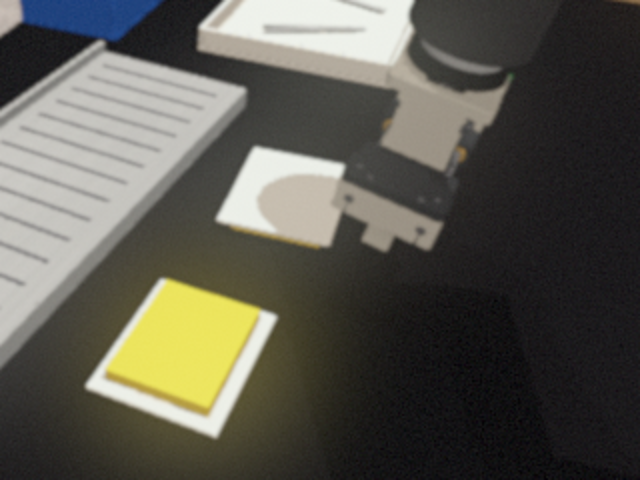

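The side view shows the gripper behind the board's near rim (crop about (385,240)), clear of both boards. One joint is near its limit, so I'll use the upright tool.

Emit:
move_arm(rows="0 -5 0 0 0 0 0.04; 0 -5 0 0 0 0 0.04; 0 0 0 0.005 0 0.004 0.04; 0 0 0 0 0 0 0.04")

```text
t: 3.52
eef_pos: [0.4152, -0.0956, 0.016]
ee_rot: [-3.135, 0.006, -0.082]
force: [-0.8, -0.0, -0.4]
width: 0.0402
gripper_force: 0.0
```

Emit:
move_arm(rows="0 0 0 0.005 0 0.002 0.04; 0 0 0 0.01 0 0.002 0.04; 0 0 0 0.01 0 0 0.04; 0 0 0 0.01 0 0 0.04; 0 0 0 0.01 0 0 0.04; 0 0 0 0.01 0 0 0.04; 0 0 0 0 0 0 0.04")

```text
t: 4.4
eef_pos: [0.4718, -0.0998, 0.0115]
ee_rot: [-3.135, 0.007, -0.082]
force: [0.4, 0.1, 0.1]
width: 0.0399
gripper_force: 0.0
```

```bash
python3 - <<'E'
from h import *
a,d,P=cloud("side");cv2.imwrite("pics/d.png",cv2.resize(a[90:330,150:470],None,fx=2,fy=2))
s=arm.get_state();print(s["eef_pos"],s["ee_rot"],s["q"],s["force"])
E
```

```text
[ 0.47120161 -0.09984008  0.01143148] [-3.13474614  0.00686812 -0.0816112 ] [ 0.19364148  0.32297736 -0.66172588 -0.01517792 -0.59089514  1.3081449 ] [-0.70977005  0.61436699  0.30190183]
```

View pics/d.png

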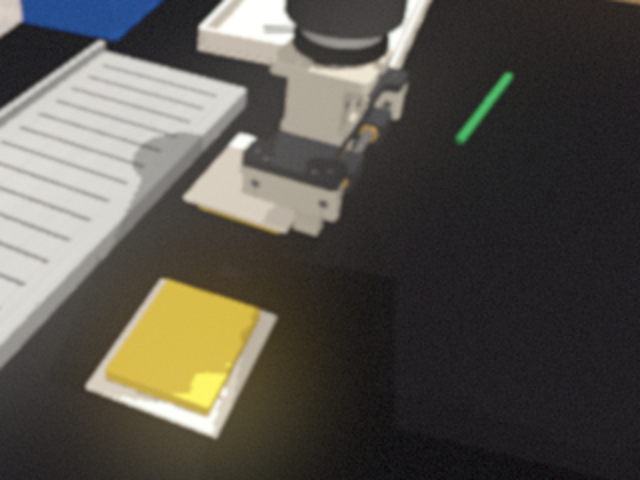

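The board is being pushed (crop about (230,195)), aligned with the tool. Its gap to the drainer is about 3 cm, and the spare is untouched.

Emit:
move_arm(rows="0 0 0 0.008 0 0 0.04; 0 0 0 0.007 0 0 0.04; 0 0 0 0.005 0 0 0.04; 0 0 0 0.003 0 0 0.04; 0 0 0 0.002 0 0 0.04; 0 0 0 0 0 0 0.04")

```text
t: 5.2
eef_pos: [0.4958, -0.1018, 0.0113]
ee_rot: [-3.135, 0.007, -0.081]
force: [-0.7, 0.4, 0.0]
width: 0.0402
gripper_force: 0.2
```

Emit:
move_arm(rows="0 0 0 0.002 0 0 0.04; 0 0 0 0.002 0 0 0.04; 0 0 0 0 0 0 0.04")

```text
t: 5.58
eef_pos: [0.5001, -0.1021, 0.0114]
ee_rot: [-3.135, 0.007, -0.081]
force: [-0.5, 0.0, -0.5]
width: 0.04
gripper_force: 0.0
```

Emit:
move_arm(rows="0 0 0 0.002 0 0 0.04; 0 0 0 0.002 0 0 0.04; 0 0 0 0 0 0 0.04")

```text
t: 5.95
eef_pos: [0.5004, -0.1026, 0.0107]
ee_rot: [-3.135, 0.013, -0.082]
force: [-8.6, 4.1, 6.6]
width: 0.0402
gripper_force: 4.8
```

Emit:
move_arm(rows="0 0 0 0.001 0 0 0.04; 0 0 0 0.001 0 0 0.04; 0 0 0 0 0 0 0.04")

```text
t: 6.32
eef_pos: [0.5004, -0.1027, 0.0105]
ee_rot: [-3.136, 0.016, -0.083]
force: [-13.6, 5.7, 10.1]
width: 0.04
gripper_force: 7.4
```

Emit:
move_arm(rows="0 0 0 -0.001 0 -0.002 0.04; 0 0 0 0 0 -0.003 0.04; 0 0 0 0 0 -0.003 0.04; 0 0 0 0 0 0 0.04")

```text
t: 6.82
eef_pos: [0.5008, -0.1026, 0.0181]
ee_rot: [-3.135, 0.014, -0.083]
force: [-7.9, 3.2, -0.7]
width: 0.04
gripper_force: 4.3
```

```bash
python3 - <<'E'
from h import *
a,d,P=cloud("side");cv2.imwrite("pics/e.png",cv2.resize(a[90:330,150:470],None,fx=2,fy=2))
E
```

```text
(no output)
```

View pics/e.png

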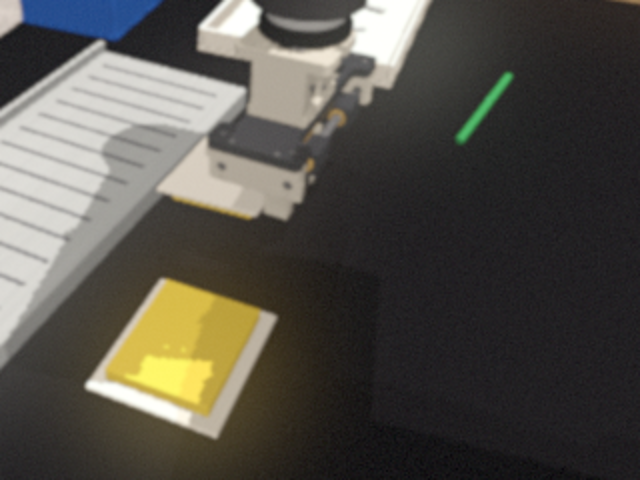

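Force shows the rim carried (half the weight on the tool). Now I'll go along the arc, turning with the board.

Emit:
move_arm(rows="0 -4 0 0.0003 0 -0.0076 0.04; 0 -4 0 0.0003 0 -0.0076 0.04; 0 0 0 0 0 0 0.04")

```text
t: 7.25
eef_pos: [0.5078, -0.1028, 0.0345]
ee_rot: [-3.135, 0.145, -0.08]
force: [-0.2, 0.5, -0.9]
width: 0.0399
gripper_force: 0.0
```

Emit:
move_arm(rows="0 -4 0 0.0003 0 -0.0076 0.04; 0 -4 0 0.0003 0 -0.0076 0.04; 0 0 0 0 0 0 0.04")

```text
t: 7.62
eef_pos: [0.5099, -0.1033, 0.0486]
ee_rot: [-3.135, 0.285, -0.08]
force: [0.4, -0.1, 0.3]
width: 0.0397
gripper_force: 0.0
```

```bash
python3 - <<'E'
from h import *
a,d,P=cloud("side");cv2.imwrite("pics/f.png",cv2.resize(a[90:330,150:470],None,fx=2,fy=2))
E
```

```text
(no output)
```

View pics/f.png

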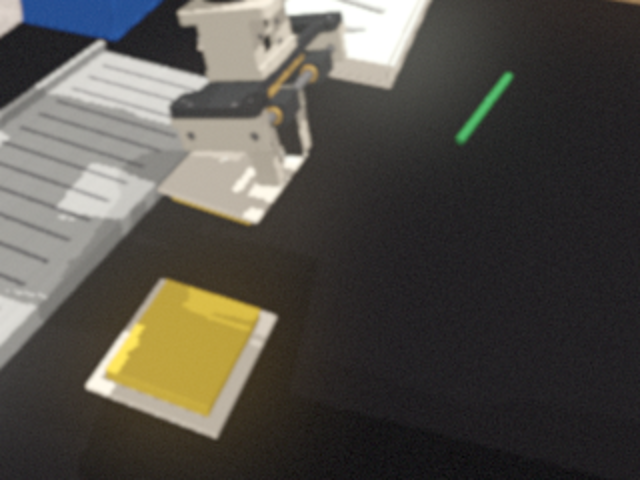

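The board is flat against the drainer with the finger above it: the rim slipped off during the quick rows. I'll go back behind it and lift more slowly with a slight wedge tilt.

Emit:
move_arm(rows="0 0 0 0 0 -0.02 0.04; 0 9 0 -0.02 0 0 0.04; 0 9 0 -0.02 0 0 0.04; 0 9 0 -0.01 0 0 0.04; 0 0 0 0 0 0 0.04; 0 0 0 0 0 0 0.04")

```text
t: 8.43
eef_pos: [0.4656, -0.0997, 0.077]
ee_rot: [-3.134, -0.186, -0.082]
force: [1.4, 0.8, 1.2]
width: 0.0398
gripper_force: 0.0
```

Emit:
move_arm(rows="0 0 0 0 0 0.03 0.04; 0 0 0 0 0 0.02 0.04; 0 0 0 0 0 0.011 0.04; 0 0 0 0 0 0.004 0.04; 0 0 0 0 0 0 0.04; 0 0 0 0 0 0 0.04")

```text
t: 9.18
eef_pos: [0.4784, -0.1003, 0.013]
ee_rot: [-3.134, -0.185, -0.083]
force: [0.3, -0.1, -0.3]
width: 0.04
gripper_force: 0.0
```

Emit:
move_arm(rows="0 0 0 0.0055 0 0.0026 0.04; 0 0 0 0.005 0 0.001 0.04; 0 0 0 0.005 0 0.001 0.04; 0 0 0 0.004 0 0.0007 0.04; 0 0 0 0.002 0 0.0004 0.04; 0 0 0 0 0 0 0.04")

```text
t: 9.93
eef_pos: [0.4999, -0.1022, 0.0107]
ee_rot: [-3.135, -0.184, -0.083]
force: [-0.2, -0.4, 0.8]
width: 0.0402
gripper_force: 0.0
```

Emit:
move_arm(rows="0 0 0 0.002 0 0.0004 0.04; 0 0 0 0.001 0 0.0002 0.04; 0 0 0 0 0 0 0.04")

```text
t: 10.3
eef_pos: [0.5008, -0.1029, 0.0101]
ee_rot: [-3.136, -0.181, -0.083]
force: [-4.7, 2.6, 3.2]
width: 0.0396
gripper_force: 2.6
```

Emit:
move_arm(rows="0 0 0 0.0015 0 0 0.04; 0 0 0 0.001 0 -0.0015 0.04; 0 0 0 0.0005 0 -0.002 0.04; 0 0 0 0.0005 0 -0.002 0.04; 0 0 0 0 0 0 0.04")

```text
t: 10.92
eef_pos: [0.501, -0.1033, 0.0151]
ee_rot: [-3.136, -0.177, -0.084]
force: [-9.1, 6.0, -1.4]
width: 0.0398
gripper_force: 5.0
```

Emit:
move_arm(rows="0 0 0 0.0005 0 -0.002 0.04; 0 0 0 0.0005 0 -0.002 0.04; 0 0 0 0.0005 0 -0.002 0.04; 0 0 0 0 0 0 0.04")

```text
t: 11.42
eef_pos: [0.5014, -0.1033, 0.0213]
ee_rot: [-3.136, -0.177, -0.084]
force: [-8.8, 6.6, 0.1]
width: 0.0399
gripper_force: 5.0
```

Emit:
move_arm(rows="0 0 0 0 -0.001 0 0.04; 0 0 0 0 -0.001 0 0.04; 0 0 0 0 0 0 0.04")

```text
t: 11.8
eef_pos: [0.5014, -0.102, 0.0213]
ee_rot: [-3.137, -0.177, -0.085]
force: [-6.7, -3.3, -0.6]
width: 0.0401
gripper_force: 3.5
```

```bash
cat > g.py <<'E'
from h import *
a,d,P=cloud("side")
w=(a.min(2)>110)&(P[...,2]>.008)&(P[...,2]<.13)&(P[...,0]>.46)&(P[...,0]<.66)&(P[...,1]>-.18)&(P[...,1]<-.03)
Q=P[w];D=np.array([.9966,-.082]);x=(Q[:,:2]-[.6096,-.103])@D
for lo in np.arange(-.12,.06,.01):
    k=(x>lo)&(x<lo+.01)
    if k.sum()>5: print(round(lo,3),k.sum(),np.percentile(Q[k,2],[10,50,90]).round(4))
s=arm.get_state();print(s["eef_pos"],s["force"])
cv2.imwrite("pics/last.png",cv2.resize(a[90:330,150:470],None,fx=2,fy=2))
E
python3 g.py
```

```text
-0.12 69 [0.0196 0.0307 0.1277]
-0.11 61 [0.0197 0.0294 0.1274]
-0.1 57 [0.0237 0.0264 0.0284]
-0.09 65 [0.0243 0.026  0.027 ]
-0.08 76 [0.0231 0.0248 0.0256]
-0.07 81 [0.0223 0.0236 0.0245]
-0.06 79 [0.0206 0.0224 0.0233]
-0.05 85 [0.02   0.0214 0.0226]
-0.04 109 [0.0188 0.0202 0.0212]
-0.03 130 [0.0179 0.0191 0.0202]
-0.02 172 [0.0171 0.018  0.0189]
-0.01 173 [0.0158 0.0167 0.0177]
-0.0 342 [0.0149 0.0203 0.0225]
0.01 231 [0.0212 0.022  0.0229]
0.02 237 [0.0212 0.0221 0.023 ]
0.03 224 [0.0212 0.0221 0.0232]
0.04 189 [0.0213 0.0222 0.0232]
0.05 31 [0.0213 0.0223 0.0231]
[ 0.50142084 -0.10207659  0.0212801 ] [-7.88598913 -2.36652111 -0.90562362]
```

The depth shows the board tilted about 6.5° and following; I'll continue along the arc slowly.

Emit:
move_arm(rows="0 0 0 0.0008 0.0003 -0.0022 0.04; 0 0 0 0.0008 0.0003 -0.0022 0.04; 0 0 0 0.0009 0 -0.0022 0.04; 0 0 0 0.0009 0 -0.0022 0.04")

```text
t: 12.35
eef_pos: [0.5027, -0.1026, 0.0304]
ee_rot: [-3.137, -0.176, -0.084]
force: [-9.5, 1.0, 0.5]
width: 0.0401
gripper_force: 4.8
```

Emit:
move_arm(rows="0 0 0 0.0009 0 -0.0022 0.04; 0 0 0 0.001 0 -0.0022 0.04; 0 0 0 0.001 0 -0.0022 0.04; 0 0 0 0.0011 0 -0.0022 0.04")

```text
t: 12.85
eef_pos: [0.5049, -0.1028, 0.0398]
ee_rot: [-3.137, -0.176, -0.084]
force: [-10.7, 2.3, 1.7]
width: 0.04
gripper_force: 5.1
```

```bash
python3 g.py | sed -n '3,6p;10,13p;$p'
```

```text
-0.1 55 [0.039  0.0449 0.0539]
-0.09 70 [0.0414 0.0433 0.0451]
-0.08 76 [0.0391 0.0402 0.0417]
-0.07 83 [0.0355 0.037  0.0385]
-0.03 104 [0.0231 0.0246 0.0263]
-0.02 132 [0.0201 0.0214 0.0229]
-0.01 149 [0.0172 0.0185 0.0199]
-0.0 334 [0.0151 0.0208 0.0227]
[ 0.50504166 -0.10284955  0.04003749] [-11.44044751   1.17835788   3.54617574]
```

Emit:
move_arm(rows="0 -2 0 0.0009 0 -0.0025 0.04; 0 -2 0 0.0009 0 -0.0025 0.04; 0 -2 0 0.0009 0 -0.0025 0.04; 0 -2 0 0.0009 0 -0.0025 0.04")

```text
t: 13.4
eef_pos: [0.5095, -0.1025, 0.0514]
ee_rot: [-3.135, -0.039, -0.083]
force: [-3.5, -1.3, 0.8]
width: 0.0403
gripper_force: 1.7
```

```bash
python3 g.py | sed -n '3,6p;10,13p;$p'
```

```text
-0.1 66 [0.0498 0.0587 0.0692]
-0.09 59 [0.0406 0.0522 0.0572]
-0.08 78 [0.0464 0.0484 0.0505]
-0.07 83 [0.0408 0.0433 0.0454]
-0.03 104 [0.0218 0.0241 0.0263]
-0.02 109 [0.0166 0.0187 0.0213]
-0.01 110 [0.0122 0.0141 0.0164]
-0.0 341 [0.0107 0.0186 0.0224]
[ 0.51012141 -0.10250478  0.05167111] [-8.06757122 -0.51255036  5.99354237]
```

Emit:
move_arm(rows="0 -2 0 0.0006 0 -0.0026 0.04; 0 -2 0 0.0006 0 -0.0026 0.04; 0 -2 0 0.0008 0 -0.0026 0.04; 0 -2 0 0.0008 0 -0.0026 0.04")

```text
t: 13.95
eef_pos: [0.5148, -0.1024, 0.0623]
ee_rot: [-3.135, 0.096, -0.081]
force: [0.6, -0.4, 0.1]
width: 0.04
gripper_force: 0.3
```

```bash
python3 g.py | sed -n '3,6p;10,13p;$p'
```

```text
-0.09 85 [0.0594 0.0699 0.0835]
-0.08 59 [0.0487 0.0579 0.061 ]
-0.07 75 [0.049  0.0518 0.0546]
-0.06 93 [0.0426 0.0455 0.0485]
-0.02 109 [0.0172 0.0197 0.0224]
-0.01 104 [0.0107 0.0134 0.0165]
-0.0 366 [0.0096 0.0182 0.0226]
0.01 201 [0.0213 0.0222 0.0231]
[ 0.51542057 -0.1024413   0.06252108] [-1.75377585  0.82108712  3.25555148]
```

Emit:
move_arm(rows="0 0 0 0.0016 0 -0.0023 0.04; 0 0 0 0.0014 0 -0.0023 0.04; 0 0 0 0.0013 0 -0.0023 0.04; 0 0 0 0.0013 0 -0.0023 0.04")

```text
t: 14.5
eef_pos: [0.5215, -0.1029, 0.0714]
ee_rot: [-3.135, 0.094, -0.081]
force: [-0.9, 0.7, 0.8]
width: 0.0396
gripper_force: 0.3
```

```bash
python3 g.py | sed -n '3,6p;10,13p;$p'
```

```text
-0.08 72 [0.0649 0.0699 0.0919]
-0.07 56 [0.057  0.061  0.0652]
-0.06 69 [0.0488 0.0532 0.0566]
-0.05 81 [0.0418 0.0451 0.0491]
-0.01 91 [0.0098 0.0134 0.0168]
-0.0 384 [0.0098 0.019  0.0227]
0.01 221 [0.0212 0.022  0.023 ]
0.02 233 [0.0213 0.0222 0.023 ]
[ 0.52187424 -0.10295092  0.071626  ] [-0.84531076  0.86558547  0.96322893]
```

Emit:
move_arm(rows="0 0 0 0.002 0 -0.0024 0.04; 0 0 0 0.002 0 -0.0024 0.04; 0 0 0 0.002 0 -0.0024 0.04; 0 0 0 0.0021 0 -0.0023 0.04; 0 0 0 0.0023 0 -0.0023 0.04")

```text
t: 15.18
eef_pos: [0.533, -0.104, 0.082]
ee_rot: [-3.135, 0.095, -0.081]
force: [-0.7, 0.6, -0.8]
width: 0.0399
gripper_force: 0.2
```

```bash
python3 g.py | sed -n '1,6p;$p'
```

```text
-0.09 132 [0.0814 0.0931 0.1054]
-0.08 90 [0.08   0.0926 0.107 ]
-0.07 91 [0.0756 0.0884 0.1041]
-0.06 39 [0.0627 0.0673 0.074 ]
-0.05 42 [0.052  0.0577 0.0629]
-0.04 54 [0.0419 0.0458 0.0515]
[ 0.53351141 -0.1040058   0.08223097] [-0.27100269  0.20436333  0.91435494]
```

Emit:
move_arm(rows="0 0 0 0.0025 0 -0.002 0.04; 0 0 0 0.0025 0 -0.002 0.04; 0 0 0 0.0025 0 -0.002 0.04; 0 0 0 0.0026 0 -0.0018 0.04; 0 0 0 0.0026 0 -0.0018 0.04; 0 0 0 0.0026 0 -0.0016 0.04")

```text
t: 15.98
eef_pos: [0.5486, -0.1055, 0.0921]
ee_rot: [-3.135, 0.096, -0.081]
force: [-6.0, 1.3, 8.3]
width: 0.0399
gripper_force: 4.3
```

```bash
python3 g.py
```

```text
-0.08 29 [0.0905 0.0944 0.1004]
-0.07 184 [0.0928 0.107  0.1189]
-0.06 91 [0.0899 0.1028 0.1171]
-0.05 74 [0.0771 0.0875 0.1115]
-0.04 27 [0.0544 0.0649 0.0715]
-0.03 24 [0.0396 0.0466 0.0541]
-0.02 23 [0.0228 0.029  0.0362]
-0.01 17 [0.009  0.0146 0.0198]
-0.0 334 [0.0115 0.0204 0.0226]
0.01 227 [0.0213 0.0221 0.0231]
0.02 231 [0.0214 0.0222 0.023 ]
0.03 227 [0.0213 0.0223 0.0231]
0.04 197 [0.0214 0.0222 0.0231]
0.05 32 [0.0212 0.022  0.0231]
[ 0.5490152  -0.10551029  0.09230382] [-4.57991711  0.46567251  9.65458565]
```

View pics/last.png

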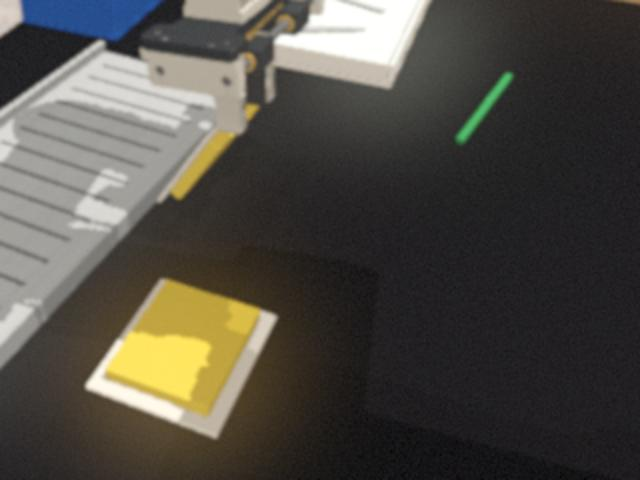

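The board stands at about 61° (yellow pad side visible at (210,160)), the finger behind its top rim, and the spare is untouched.

Emit:
move_arm(rows="0 0 0 0.001 0 -0.003 0.04; 0 0 0 0.003 0 -0.0025 0.04; 0 0 0 0.003 0 -0.002 0.04; 0 0 0 0.003 0 -0.0018 0.04; 0 0 0 0.003 0 -0.0015 0.04")

```text
t: 16.65
eef_pos: [0.5633, -0.1066, 0.101]
ee_rot: [-3.135, 0.095, -0.081]
force: [0.4, 0.2, 0.0]
width: 0.0399
gripper_force: 0.2
```

```bash
python3 g.py|sed -n '1,9p;$p'
```

```text
-0.06 159 [0.1005 0.1136 0.1271]
-0.05 91 [0.0979 0.1122 0.1267]
-0.04 121 [0.0851 0.1003 0.1235]
-0.03 43 [0.0583 0.0699 0.0795]
-0.02 43 [0.0334 0.0423 0.0533]
-0.01 30 [0.0113 0.0187 0.0264]
-0.0 160 [0.011  0.0207 0.0227]
0.01 165 [0.0213 0.0221 0.0232]
0.02 230 [0.0213 0.022  0.0229]
[ 0.56371814 -0.10659345  0.10117772] [ 0.12346786 -0.53967737  0.7082046 ]
```

Emit:
move_arm(rows="0 0 0 0.004 0 -0.001 0.04; 0 0 0 0.004 0 -0.001 0.04; 0 0 0 0.004 0 -0.0008 0.04; 0 0 0 0.004 0 -0.0006 0.04; 0 0 0 0.004 0 -0.0005 0.04; 0 0 0 0.004 0 -0.0004 0.04")

```text
t: 17.45
eef_pos: [0.5894, -0.1089, 0.1058]
ee_rot: [-3.136, 0.09, -0.08]
force: [-1.6, 1.6, 17.4]
width: 0.04
gripper_force: 6.7
```

```bash
python3 g.py
```

```text
-0.03 168 [0.1041 0.1157 0.1272]
-0.02 97 [0.0738 0.1119 0.1262]
-0.01 275 [0.0234 0.0711 0.1002]
-0.0 107 [0.0107 0.0201 0.0225]
0.01 94 [0.0213 0.0221 0.0232]
0.02 129 [0.0211 0.0221 0.023 ]
0.03 144 [0.0213 0.0221 0.0229]
0.04 151 [0.0214 0.0222 0.0231]
0.05 18 [0.0213 0.0221 0.0231]
[ 0.59000124 -0.10898576  0.10587802] [-0.21539613  0.63717118 16.59384052]
```

Emit:
move_arm(rows="0 0 0 0 0 -0.003 0.04; 0 0 0 0 0 -0.003 0.04; 0 0 0 0.002 0 -0.001 0.04; 0 0 0 0 0 0 0.04")

```text
t: 18.0
eef_pos: [0.5899, -0.1088, 0.1096]
ee_rot: [-3.135, 0.095, -0.081]
force: [0.8, -0.6, 0.3]
width: 0.0403
gripper_force: 0.0
```

```bash
python3 g.py
```

```text
-0.12 51 [0.0135 0.0154 0.0169]
-0.11 215 [0.0149 0.0159 0.0168]
-0.1 216 [0.0149 0.0159 0.0169]
-0.09 216 [0.0151 0.0158 0.0169]
-0.08 210 [0.0151 0.016  0.0169]
-0.07 206 [0.0149 0.016  0.017 ]
-0.06 206 [0.0152 0.0161 0.0169]
-0.05 197 [0.0151 0.016  0.0169]
-0.04 198 [0.0151 0.0161 0.017 ]
-0.03 346 [0.0152 0.0168 0.1242]
-0.02 231 [0.0153 0.0164 0.1205]
-0.01 27 [0.11   0.1197 0.1285]
-0.0 376 [0.0106 0.0197 0.0227]
0.01 233 [0.0211 0.022  0.023 ]
0.02 230 [0.0212 0.0221 0.023 ]
0.03 221 [0.0213 0.0222 0.0231]
0.04 187 [0.0212 0.0224 0.0232]
0.05 30 [0.0212 0.0221 0.0231]
[ 0.5897588  -0.1088073   0.10949881] [ 0.18117422 -0.2520325  -1.34909763]
```

View pics/last.png

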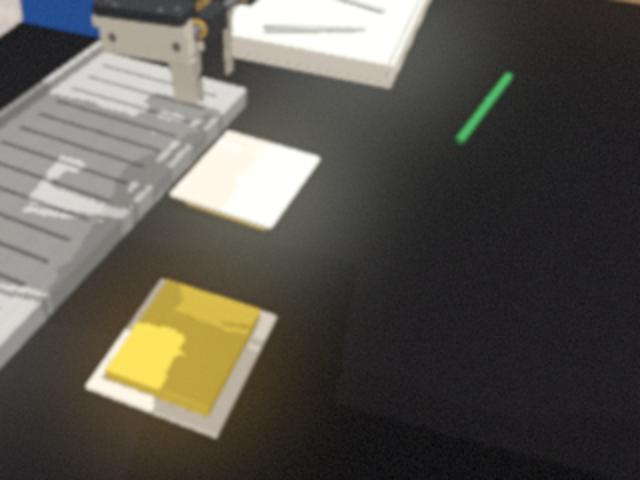

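The board slipped under the fingertip and fell back flat, white up, about 18 mm from the drainer: my fingertip was too high near the top. Plenty of time is left, so I'll repeat, keeping the tip lower.

Emit:
move_arm(rows="0 5 0 -0.032 0 0 0.04; 0 5 0 -0.032 0 0 0.04; 0 5.5 0 -0.032 0 0 0.04; 0 0 0 -0.032 0 0 0.04; 0 0 0 0 0 0 0.04; 0 0 0 0 0 0 0.04")

```text
t: 18.8
eef_pos: [0.464, -0.0982, 0.1056]
ee_rot: [-3.135, -0.177, -0.082]
force: [0.1, -0.3, 0.7]
width: 0.04
gripper_force: 0.0
```

```bash
python3 - <<'E'
from h import *
a,d,P=cloud("side")
w=(a.min(2)>100)&(P[...,2]>.013)&(P[...,2]<.019)&(P[...,0]>.44)&(P[...,0]<.62)&(P[...,1]>-.2)&(P[...,1]<-.02)
D=np.array([[.9966,-.082],[.082,.9966]]);Q=(P[w][:,:2]-[.6096,-.103])@D.T
r=cv2.minAreaRect(Q.astype(np.float32)*1000);print(r)
s=arm.get_state();print(s["eef_pos"],s["ee_rot"],(np.array(s["eef_pos"][:2])-[.6096,-.103])@D.T)
E
```

```text
((-53.41437530517578, -9.089950561523438), (174.7556915283203, 117.42675018310547), 89.81708526611328)
[ 0.46418541 -0.09823181  0.10538542] [-3.13458551 -0.17681814 -0.08243936] [-0.14531118 -0.00717202]
```

Emit:
move_arm(rows="0 0 0 -0.008 0 0.04 0.04; 0 0 0 -0.008 0 0.03 0.04; 0 0 0 -0.001 0.001 0.015 0.04; 0 0 0 0 0.001 0.006 0.04; 0 0 0 0 0 0.0015 0.04; 0 0 0 0 0 0 0.04")

```text
t: 19.6
eef_pos: [0.4629, -0.0997, 0.0113]
ee_rot: [-3.135, -0.177, -0.083]
force: [-0.0, 0.1, 0.2]
width: 0.0398
gripper_force: 0.0
```

Emit:
move_arm(rows="0 0 0 0.008 0 0.0014 0.04; 0 0 0 0.008 0 0.0014 0.04; 0 0 0 0.007 0 0.0012 0.04; 0 0 0 0.006 0 0.001 0.04; 0 0 0 0.004 0 0.0006 0.04; 0 0 0 0 0 0 0.04")

```text
t: 20.35
eef_pos: [0.4961, -0.1025, 0.0111]
ee_rot: [-3.135, -0.176, -0.083]
force: [-0.2, 0.6, 0.1]
width: 0.04
gripper_force: 0.0
```

Emit:
move_arm(rows="0 0 0 0.003 0 0.0005 0.04; 0 0 0 0.002 0 0.0003 0.04; 0 0 0 0.002 0 0.0003 0.04; 0 0 0 0 0 0 0.04")

```text
t: 20.85
eef_pos: [0.5008, -0.1034, 0.0106]
ee_rot: [-3.136, -0.172, -0.083]
force: [-6.7, 2.8, 2.6]
width: 0.0402
gripper_force: 2.9
```

Emit:
move_arm(rows="0 0 0 0.001 -0.001 0 0.04; 0 0 0 0.001 -0.0005 -0.0015 0.04; 0 0 0 0.0005 0 -0.002 0.04; 0 0 0 0.0005 0 -0.002 0.04; 0 0 0 0 0 0 0.04")

```text
t: 21.48
eef_pos: [0.5009, -0.1028, 0.0158]
ee_rot: [-3.136, -0.169, -0.084]
force: [-7.2, -1.7, -1.1]
width: 0.0402
gripper_force: 3.6
```

Emit:
move_arm(rows="0 0 0 0.0006 0.0003 -0.002 0.04; 0 0 0 0.0006 0 -0.002 0.04; 0 0 0 0.0007 0 -0.002 0.04; 0 0 0 0.0008 0.0 -0.0022 0.04; 0 0 0 0.0008 0.0 -0.0022 0.04; 0 0 0 0.0009 0 -0.0022 0.04; 0 0 0 0.0009 0 -0.0022 0.04")

```text
t: 22.35
eef_pos: [0.5025, -0.1033, 0.0308]
ee_rot: [-3.137, -0.167, -0.084]
force: [-11.0, 2.5, 1.4]
width: 0.0399
gripper_force: 5.4
```

```bash
python3 g.py | sed -n '3,6p;10,13p;$p'
```

```text
-0.1 55 [0.032  0.0359 0.0403]
-0.09 72 [0.0324 0.0342 0.0352]
-0.08 81 [0.0307 0.0321 0.0336]
-0.07 85 [0.0285 0.0299 0.0311]
-0.03 129 [0.0205 0.0217 0.0229]
-0.02 142 [0.0187 0.0198 0.021 ]
-0.01 168 [0.0165 0.0178 0.0189]
-0.0 339 [0.0151 0.0205 0.0225]
[ 0.50262155 -0.10331423  0.03108024] [-11.37497844   2.83937282   1.42946409]
```

Emit:
move_arm(rows="0 0 0 0.0007 0 -0.0022 0.04; 0 0 0 0.0009 0 -0.0022 0.04; 0 0 0 0.001 0 -0.0022 0.04; 0 0 0 0.001 0 -0.0022 0.04; 0 -2 0 0.0009 0 -0.0024 0.04; 0 -2 0 0.0009 0 -0.0024 0.04; 0 -2 0 0.0009 0 -0.0024 0.04; 0 -2 0 0.0009 0 -0.0024 0.04")

```text
t: 23.4
eef_pos: [0.5077, -0.1036, 0.0509]
ee_rot: [-3.136, -0.028, -0.083]
force: [-8.2, -1.9, 3.0]
width: 0.0401
gripper_force: 4.2
```

```bash
python3 g.py | sed -n '3,6p;10,13p;$p'
```

```text
-0.1 60 [0.0495 0.0589 0.0689]
-0.09 69 [0.0484 0.0523 0.0543]
-0.08 81 [0.0468 0.0488 0.0506]
-0.07 88 [0.0424 0.0445 0.0463]
-0.03 110 [0.0251 0.0273 0.0294]
-0.02 104 [0.0214 0.0233 0.0251]
-0.01 112 [0.0171 0.0191 0.0208]
-0.0 303 [0.0145 0.0207 0.0227]
[ 0.50796164 -0.10363985  0.05107518] [-11.60958426  -1.22801083   5.03690749]
```

Emit:
move_arm(rows="0 -2 0 0.0006 0 -0.0024 0.04; 0 -2 0 0.0008 0 -0.0024 0.04; 0 -2 0 0.001 0 -0.0024 0.04; 0 0 0 0.0012 0 -0.0022 0.04; 0 0 0 0.0014 0 -0.0022 0.04")

```text
t: 24.08
eef_pos: [0.5153, -0.1037, 0.0629]
ee_rot: [-3.135, 0.072, -0.082]
force: [-5.9, -1.5, 3.0]
width: 0.0401
gripper_force: 3.5
```

```bash
python3 g.py | sed -n '3,6p;10,13p;$p'
```

```text
-0.09 83 [0.0593 0.069  0.0836]
-0.08 56 [0.0494 0.0578 0.0609]
-0.07 78 [0.0491 0.0516 0.055 ]
-0.06 91 [0.0426 0.0457 0.0483]
-0.02 107 [0.0173 0.0198 0.0225]
-0.01 106 [0.0114 0.0139 0.0164]
-0.0 381 [0.0094 0.0183 0.0225]
0.01 202 [0.0212 0.0221 0.0231]
[ 0.51554022 -0.10364979  0.0632154 ] [-5.67769273  0.12030594  2.98758389]
```

Emit:
move_arm(rows="0 2 0 0.0018 0 -0.0018 0.04; 0 2 0 0.0018 0 -0.0018 0.04; 0 2 0 0.0018 0 -0.0018 0.04; 0 2 0 0.002 0 -0.0018 0.04; 0 2 0 0.002 0 -0.0018 0.04")

```text
t: 24.75
eef_pos: [0.5253, -0.1044, 0.0723]
ee_rot: [-3.135, -0.106, -0.083]
force: [-4.5, -0.7, 1.8]
width: 0.0404
gripper_force: 2.1
```

```bash
python3 g.py | sed -n '3,6p;8,12p;$p'
```

```text
-0.09 66 [0.0705 0.0796 0.0908]
-0.08 62 [0.0702 0.0773 0.0904]
-0.07 56 [0.0622 0.0683 0.0729]
-0.06 60 [0.0552 0.0587 0.0634]
-0.04 77 [0.0369 0.0408 0.0447]
-0.03 85 [0.0276 0.0317 0.0355]
-0.02 82 [0.0183 0.0222 0.026 ]
-0.01 79 [0.0095 0.0128 0.0172]
-0.0 375 [0.0103 0.0193 0.0226]
[ 0.52525378 -0.1043669   0.0725626 ] [-3.62647112 -0.22600432  0.15205437]
```

Emit:
move_arm(rows="0 0 0 0.0028 0 -0.0016 0.04; 0 0 0 0.003 0 -0.0016 0.04; 0 0 0 0.003 0 -0.0016 0.04; 0 0 0 0.003 0 -0.0016 0.04; 0 0 0 0.003 0 -0.0014 0.04; 0 0 0 0.003 0 -0.0014 0.04")

```text
t: 25.55
eef_pos: [0.5441, -0.1055, 0.0837]
ee_rot: [-3.135, -0.107, -0.082]
force: [-0.5, 0.1, 1.1]
width: 0.0398
gripper_force: 0.5
```

```bash
python3 g.py
```

```text
-0.08 80 [0.0824 0.0908 0.1024]
-0.07 72 [0.0819 0.0925 0.1038]
-0.06 65 [0.0819 0.0862 0.0997]
-0.05 33 [0.0684 0.0757 0.0858]
-0.04 20 [0.0542 0.0595 0.0669]
-0.03 23 [0.0377 0.0456 0.0504]
-0.02 22 [0.0217 0.0289 0.0352]
-0.01 14 [0.0101 0.0146 0.0182]
-0.0 372 [0.0105 0.0198 0.0226]
0.01 234 [0.0212 0.0221 0.023 ]
0.02 224 [0.0213 0.0222 0.0231]
0.03 234 [0.0213 0.0222 0.0232]
0.04 194 [0.0213 0.0221 0.0231]
0.05 32 [0.0211 0.0224 0.0236]
[ 0.54443694 -0.10552084  0.0838736 ] [ 0.33469332 -0.09702241  0.72782476]
```

Emit:
move_arm(rows="0 0 0 0.0035 0 -0.0006 0.04; 0 0 0 0.0035 0 -0.0006 0.04; 0 0 0 0.0035 0 -0.0006 0.04; 0 0 0 0.0035 0 -0.0006 0.04; 0 0 0 0.0035 0 -0.0005 0.04; 0 0 0 0.0035 0 -0.0004 0.04; 0 0 0 0.0035 0 -0.0004 0.04")

```text
t: 26.48
eef_pos: [0.5675, -0.1077, 0.0912]
ee_rot: [-3.135, -0.107, -0.082]
force: [-7.5, 1.4, 17.4]
width: 0.04
gripper_force: 9.4
```

```bash
python3 g.py
```

```text
-0.06 62 [0.0895 0.0974 0.1079]
-0.05 76 [0.0885 0.0999 0.1116]
-0.04 66 [0.09   0.1    0.1122]
-0.03 79 [0.0755 0.0894 0.0965]
-0.02 59 [0.0403 0.0548 0.0691]
-0.01 45 [0.0126 0.0243 0.0349]
-0.0 136 [0.0103 0.0212 0.0227]
0.01 135 [0.0213 0.0222 0.0231]
0.02 181 [0.0213 0.0222 0.0232]
0.03 219 [0.0214 0.0222 0.0231]
0.04 188 [0.0213 0.0221 0.0232]
0.05 31 [0.0213 0.0225 0.0235]
[ 0.56826022 -0.10776798  0.09159096] [-4.12046927  0.66362324 15.07771802]
```

Emit:
move_arm(rows="0 0 0 0.001 0 -0.003 0.04; 0 0 0 0.003 0 -0.0015 0.04; 0 0 0 0.003 0 -0.001 0.04; 0 0 0 0.003 0 -0.001 0.04")

```text
t: 27.02
eef_pos: [0.5764, -0.1084, 0.0971]
ee_rot: [-3.135, -0.106, -0.082]
force: [-1.2, 0.5, 0.3]
width: 0.0401
gripper_force: 0.1
```

```bash
python3 g.py
```

```text
-0.05 84 [0.0941 0.1044 0.115 ]
-0.04 78 [0.0941 0.1062 0.1178]
-0.03 73 [0.0925 0.1039 0.1173]
-0.02 120 [0.0572 0.0821 0.098 ]
-0.01 80 [0.0139 0.0319 0.0506]
-0.0 118 [0.0103 0.0205 0.0225]
0.01 112 [0.0212 0.022  0.0231]
0.02 150 [0.0212 0.0222 0.023 ]
0.03 183 [0.0214 0.0222 0.0231]
0.04 178 [0.0212 0.0221 0.0231]
0.05 33 [0.021  0.0222 0.0231]
[ 0.57680792 -0.10843009  0.09727771] [-0.07078552 -0.07484742  0.0810787 ]
```

View pics/last.png

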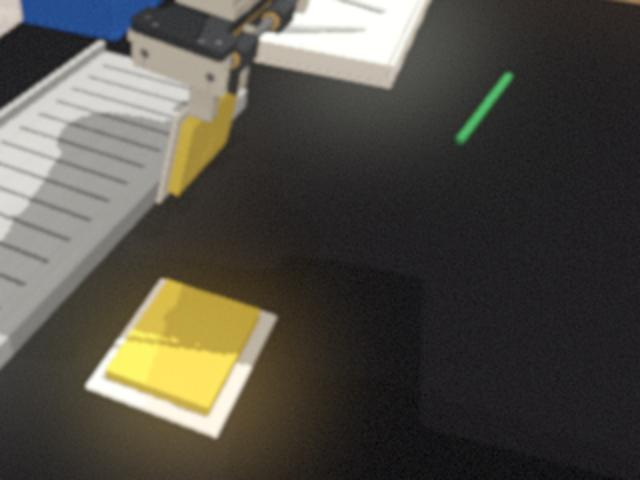

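The board is at about 77°, the fingers sitting in the notch behind its top rim (crop (205,100)). I push on forward.

Emit:
move_arm(rows="0 0 0 0.004 0 0 0.04; 0 0 0 0.004 0 0 0.04; 0 0 0 0.004 0 0 0.04; 0 0 0 0.004 0 0 0.04; 0 0 0 0.004 0 0.0003 0.04")

```text
t: 27.7
eef_pos: [0.5963, -0.1101, 0.099]
ee_rot: [-3.135, -0.106, -0.082]
force: [-1.1, -0.6, 0.8]
width: 0.04
gripper_force: 0.2
```

```bash
python3 g.py
```

```text
-0.03 90 [0.0979 0.1083 0.1167]
-0.02 81 [0.0659 0.1043 0.1198]
-0.01 181 [0.0226 0.0865 0.1144]
-0.0 244 [0.0133 0.0358 0.0962]
0.01 83 [0.0212 0.0221 0.0231]
0.02 106 [0.0211 0.0222 0.0228]
0.03 137 [0.0214 0.0221 0.0231]
0.04 125 [0.0213 0.0222 0.0231]
0.05 10 [0.0211 0.0215 0.0223]
[ 0.59676492 -0.1100941   0.09906782] [1.04176747 0.21179091 0.44016248]
```

Emit:
move_arm(rows="0 0 0 0.005 0 0.0005 0.04; 0 0 0 0.005 0 0.0005 0.04; 0 0 0 0.005 0 0.0006 0.04; 0 0 0 0.005 0 0.0008 0.04; 0 0 0 0.005 0 0.001 0.04; 0 0 0 0.006 0 0.001 0.04; 0 0 0 0.006 0 0.001 0.04")

```text
t: 28.62
eef_pos: [0.6335, -0.1131, 0.0973]
ee_rot: [-3.135, -0.106, -0.082]
force: [0.7, 0.5, -0.4]
width: 0.0401
gripper_force: 0.0
```

```bash
cat > y.py <<'E'
from h import *
a,d,P=cloud("side")
h=cv2.cvtColor(a,cv2.COLOR_BGR2HSV)
w=(h[...,0]>18)&(h[...,0]<35)&(h[...,1]>120)&(P[...,1]<.0)&(P[...,1]>-.25)&(P[...,0]>.45)
Q=P[w];D=np.array([[.9966,-.082],[.082,.9966]]);x=(Q[:,:2]-[.6096,-.103])@D.T
print(w.sum(),np.percentile(x,[3,50,97],axis=0).round(4),np.percentile(Q[:,2],[3,50,97]).round(4))
s=arm.get_state();print(s["eef_pos"],s["force"])
E
python3 y.py
```

```text
1460 [[-0.0268 -0.0585]
 [ 0.0066 -0.003 ]
 [ 0.0491  0.0466]] [0.0303 0.0386 0.17  ]
[ 0.63425702 -0.11313346  0.09731264] [ 1.53718893 -0.53215091  0.49187755]
```

```bash
sed -i 's/(P\[...,0\]>.45)/(P[...,0]>.45)\&(P[...,2]<.045)\&(P[...,2]>.034)/' y.py; python3 y.py; python3 - <<'E'
from h import *
a,d,P=cloud("side");h=cv2.cvtColor(a,cv2.COLOR_BGR2HSV)
w=(h[...,0]>18)&(h[...,0]<35)&(h[...,1]>120)&(P[...,1]>.02)&(P[...,2]<.02)&(P[...,2]>.012)
print("spare",np.median(P[w],0))
z=np.load("p.npz");b=cv2.cvtColor(z["b"],cv2.COLOR_BGR2HSV);Q=z["P2"];w=(b[...,0]>18)&(b[...,0]<35)&(b[...,1]>120)&(Q[...,1]>.02)&(Q[...,2]<.02)&(Q[...,2]>.012);print(np.median(Q[w],0))
E
```

```text
1257 [[-0.0261 -0.0586]
 [ 0.0107 -0.0065]
 [ 0.0489  0.0362]] [0.0354 0.038  0.0394]
[ 0.63383383 -0.11308588  0.09728704] [ 0.30092715 -0.86913752 -0.50620604]
spare [0.5163632  0.10436146 0.0159243 ]
[0.51605705 0.10459075 0.01590009]
```

Emit:
move_arm(rows="0 0 0 0 0 -0.03 0.04; 0 0 0 0 0 -0.03 0.04; 0 0 0 0 0 0 0.04; 0 0 0 0 0 0 0.04")

```text
t: 29.28
eef_pos: [0.6264, -0.1129, 0.1569]
ee_rot: [-3.135, -0.106, -0.082]
force: [0.0, 0.3, -0.7]
width: 0.0399
gripper_force: 0.0
```

```bash
python3 y.py; python3 -c "
from station import arm
print(arm.job_done())"
```

```text
1258 [[-0.0263 -0.0581]
 [ 0.0103 -0.0067]
 [ 0.049   0.0362]] [0.0355 0.0381 0.0394]
[ 0.62622634 -0.11293096  0.15645244] [ 0.66951522  0.12067627 -1.16840184]
the job is handed in; nothing more can be done
None
```

The pinning board lies flat, yellow pad up, on the draining board, with its centre measured about 11 mm in from the front face and the near edge overhanging. The spare did not measurably move, and I handed the job in at about 29 s; no verdict came back.

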